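# Box up the finished wizard and shut the case

### The job

The little wizard with the pointed hat, standing on the ceramic tile among other grey figures, is finished. Put him in the clear plastic box through its open half, setting him down gently on the floor so that he stands upright (do not drop him in), let go, then slide the box's door fully shut over him.

Things in the scene. Friction and masses are not known exactly. Their poses are not given: they have to be found in the camera images.
- wizard: Grey figure, 84 mm tall, 60 g, the tallest and the only one with a pointed hat; loose on a white tile (180 mm square, 8 thick) at the robot's right, two other grey figures 83 to 100 mm from it. Plinth 40 mm wide to height 14; straight round robe 28 wide from 14 to 56 (grip here, any side); hat brim 26 wide at 60; point at 84. Origin: centre of the plinth's underside, z up.
- case: Clear box, black floor, fixed, at the robot's left: 150 (its x) by 280 (its y) by 96 mm high, walls 4, floor 6 thick, side rails up to 100 high outside the walls. Origin: centre of underside; z up, y along its length. +y half: fixed roof, a figure under it. -y half: open on top, x -71 to 71 mm, y from -136 mm to the door's edge.
- door (a joint): Travel (m) of the clear sliding door, a 140 mm long, 4 mm thick panel on top of the box (96 to 100 mm high). 0 = fully shut over the box's -y half; grows towards the box's +y, to 0.14 wholly over the fixed roof. Its leading edge is at box y = -0.14 + travel. Starts at 0.12 to 0.14; about 1.5 N of friction, stays where left, end stops at both ends.
- door_grip (a point): Centre of the top of the door's grip, an upright aluminium bar: 12 mm thick along the box's y, 60 long along its x, 32 high (top 132 mm above the bench). In the box's frame it lies at x = 0, y = -0.03 + door travel. Move it towards the box's -y to shut the door. Axes as the box's.
Not all that is in view belongs to the job. Leave any blue, pink or yellow look-alike of the wizard alone.

How it is judged (in metres and radians):
On the way, in this order (a step that is already met when the one before it is completed fails the run):
1. the wizard is lowered into the box, to within 20 mm of its floor, while still held (x of wizard in the frame of case between -0.07 and 0.07 m and y of wizard in the frame of case between -0.135 and 0.135 m and z of wizard in the frame of case below 0.026 m and contact force between the fingers and wizard above 0.3 N), for 0.05 s.
2. the door is slid shut, to within 10 mm (value of joint door below 0.01 m), for 0.1 s.
At the end, for the whole second after the job is handed in: The wizard stands at rest inside the box, on its floor (within 6 mm) and upright within 10 degrees, and the sliding door is shut to within 10 mm of its stop (x of wizard in the frame of case between -0.07 and 0.07 m and y of wizard in the frame of case between -0.135 and 0.135 m and z of wizard in the frame of case below 0.012 m and angle between wizard's own z axis and vertical below 0.17 rad and linear speed of wizard below 0.02 m/s and value of joint door below 0.01 m); the robot touches nothing.
It also fails if it takes over 48 s, if anything falls off the work surface, if the arm or the gripper's body presses on something with over 40 N, if the wrist force passes 120 N, or if a joint passes its speed limit or range.

### The arm

A 6-joint arm with a two-finger parallel gripper is mounted at the origin on the work surface. World frame = base frame: x ahead of the robot, y to its left, z up, the work surface at z = 0. Lengths are in m, angles in degrees, forces in N, time in s.
With the tool pointing down it reaches from about 0.25 to 0.725 m from the base axis. Payload 9.7 kg.
Tool frame: the origin (TCP) lies between the finger pads; the fingertips stand 19 mm ahead of it and the grasp point (between the pads) is the TCP; z points along the fingers, y is the line along which they close (so a half turn about z gives the same grasp; the last joint's range is limited). The gripper opens to 85 mm and grips with 20 to 120 N. Pads are 22 mm wide; open, the fingers measure 114 mm over their backs; the gripper's body (76 mm by 85 mm) begins 54 mm behind the grasp point. The pads swing forward as they close: fully open they stand 13 mm farther back than shut.
Start: joints at [-76.776, 4.979, 10.078, 95.1, 0, 90], TCP at [0.126, -0.535, 0.25] pointing down, gripper open.
Joint ranges: [-179.16, 179.16], [-48.56, 103.87], [-65.8, 70.77], [-126.05, 130.52], [-82.76, 87.17], [-180, 180]. Speed limits (degrees/s): [127.2, 127.2, 147.25, 180, 180, 180].

### API

Orientations are given as [roll, pitch, yaw] about the fixed x, y, z axes, in that order (R = Rz(yaw) Ry(pitch) Rx(roll)).
In Python, from workcell import telemetry, camera, calibration, workorder gives the robot as it stands.
- The arm moves only by the tool play_rows, never from a script. Its argument "increments" is a list of rows, each a list of 3 entries, a list of its own where there are three numbers: the shift along the tool's x, y, z in mm, then the turn, a rotation vector about the tool's x, y, z in degrees, then the closure, from 0 (fully open) to 1 (shut). In form: [[[x, y, z], [ax, ay, az], jaw], ...]. A call has 1 to 20 rows; each row is the pose to reach, as a shift and turn from the pose commanded when the call began, along the tool's axes at that moment; what a row does not reach only later rows make up. A row lasts 1/10 s, in which the tool goes at most 50 mm and 8.59 degrees, less where a joint would pass 70% of its speed; a pose out of reach is approached as far as the arm can. A call with a gripper value outside its range is refused whole. The fingers move at their own pace and stop on an object; "grip_force" is the grip in N (left out, the last holds). Time passes only in rows, so rows that repeat a pose let the fingers close. It gives the time, the measured TCP pose, the force, the opening and the grip force at its end, in the units of the state.
- telemetry.get_obs(): the state, without advancing time (a new reading comes with each control period).
- camera(name): name is "scene" or "top"; returns (picture, depth): 400x640x3 uint8, red, green, blue; 400x640 float32, m along the optical axis (not along the pixel's ray), 0 where there is no reading.
- calibration(name): a dict with "vertical_fov" (degrees; the focal length in pixels is half the picture's height over the tangent of half this angle, whatever the lens; pixels are square), "cx", "cy" (the principal point, pixels), "rvec" (rotation vector, rad) and "tvec" (3), from world to camera coordinates, as OpenCV has them. Camera axes: x right, y down, z forward; pixel columns grow to the right and rows downward; lengths in m; the calibration is good to about 2 mm. A picture is of the moment at which its call begins. calibration takes no time and is no camera call.
- workorder.job_done(): hands the job in; it is judged then, once.
The state is a dict: "time": time; "q": joint angles; "qd": joint speeds; "joint_efforts": joint torques, N m; "ee_pos": TCP position; "tcp_rot": TCP orientation; "wrist_force": force on the tool from outside, world axes, zero at the start; "torque": the same for the moment, N m; "opening": finger opening in m; "grasp_force": force on a finger pad.
Only numpy, scipy, OpenCV 4.12 (cv2) and the standard library are available. Lean on these libraries where they do the work, as an engineer would, in place of code of your own. Each camera call takes 0.05 s, during which the arm holds its last target. There are 200 camera calls.

## Working session

There is one attempt and no reset: what is moved stays moved. The work goes in short steps, Python scripts to look and compute and a tool call to move; the robot and the scene stay as the last step left them, time stands still between calls to the robot, and variables do not carry over. Pictures are saved under pics/ and viewed, at most 10 in all, crops included, and the job is handed in when it is done.

Besides the shell and the picture viewer there is one more tool, called as name([rows], argument=value, ...), one row to a line, values as JSON. play_rows: Moves the arm, as the interface text tells. Its arguments: {"type":"object","properties":{"increments":{"type":"array"},"grip_force":{"type":"number"}},"required":["increments"]}

```bash
mkdir -p pics; cat > h.py <<'E'
import numpy as np, cv2
from workcell import telemetry, camera, calibration, workorder
def K(n):
    c=calibration(n); f=200/np.tan(np.radians(c["vertical_fov"])/2)
    R=cv2.Rodrigues(np.array(c["rvec"],float))[0]; return f,c["cx"],c["cy"],R,np.array(c["tvec"],float)
def onplane(n,u,v,z):
    f,cx,cy,R,t=K(n); d=R.T@np.array([(u-cx)/f,(v-cy)/f,1]); o=-R.T@t
    return o+d*(z-o[2])/d[2]
def cloud(n,D):
    f,cx,cy,R,t=K(n); v,u=np.mgrid[:400,:640]
    P=np.stack([(u-cx)/f*D,(v-cy)/f*D,D],-1); return (P-t)@R
def proj(n,p):
    f,cx,cy,R,t=K(n); q=R@np.array(p)+t; return f*q[0]/q[2]+cx,f*q[1]/q[2]+cy
E
python3 - <<'E'
from h import *
for n in("scene","top"):
    I,D=camera(n); cv2.imwrite(f"pics/{n}0.png",I[:,:,::-1]); np.savez(f"{n}0.npz",I=I,D=D)
    print(n,calibration(n))
print(telemetry.get_obs())
E
```

```text
scene {'vertical_fov': 44.0664896294158, 'cx': 321.3424821596849, 'cy': 195.9224132788167, 'rvec': array([ 2.02735818,  1.16749807, -0.52514305]), 'tvec': array([-0.21143779, -0.31468586,  1.5223002 ])}
top {'vertical_fov': 52.85114429239253, 'cx': 319.9699606087582, 'cy': 196.72164049811437, 'rvec': array([ 2.19434261, -2.16258261,  0.02107165]), 'tvec': array([-0.10641251,  0.61848436,  0.89629537])}
{'time': 0.1, 'q': array([-7.67753924e+01,  5.00916050e+00,  1.00395283e+01,  9.51012490e+01,
       -2.11924586e-03,  8.99986285e+01]), 'qd': array([-0.02242461, -0.01605891,  0.02421232,  0.06134812, -0.00523593,
       -0.008157  ]), 'joint_efforts': array([ 8.75840997e-04, -5.21560407e+01,  4.65652907e+01,  1.58894254e-02,
       -5.68098741e-07, -8.10446068e-06]), 'ee_pos': array([ 0.12576986, -0.53523154,  0.24964712]), 'tcp_rot': array([-1.79929119e+02,  2.11754757e-03,  1.32259817e+01]), 'wrist_force': array([0.48808664, 0.15009144, 0.70066977]), 'torque': array([-0.01901165, -0.00426232, -0.02904522]), 'grasp_force': 0.0, 'opening': 0.08521862401623258}
```

View pics/scene0.png

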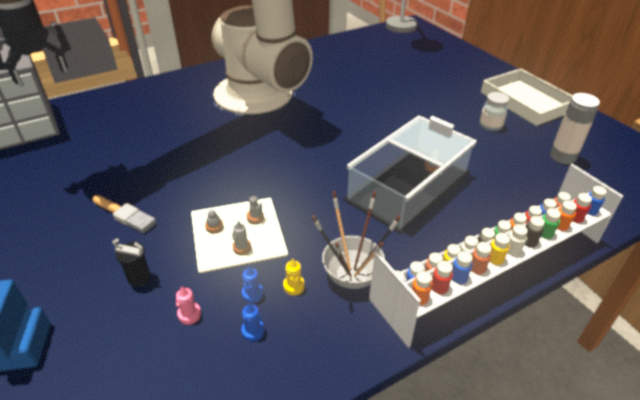

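View pics/top0.png

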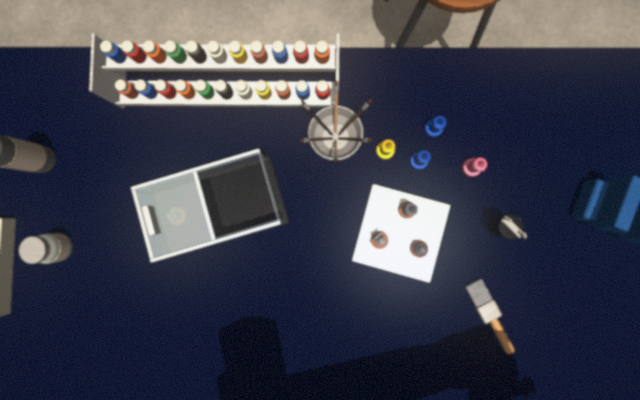

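The scene view shows the pointed-hat wizard at about (240,237), nearest the camera on the tile. In the top view the figures are at (407,208), (379,240) and (418,248). The box spans about (131,186)-(285,222), with the door grip at about (151,220) and the open half to the right.

```bash
python3 - <<'E'
from h import *
for n in("top","scene"):
    z=np.load(n+"0.npz"); I,D=z["I"],z["D"]; P=cloud(n,D)
    lo,hi=((355,190,450,275) if n=="top" else (195,185,285,260))[:2],((355,190,450,275) if n=="top" else (195,185,285,260))[2:]
    S=P[lo[1]:hi[1],lo[0]:hi[0]]; Dd=D[lo[1]:hi[1],lo[0]:hi[0]]
    m=((S[...,2]>.03)&(S[...,2]<.12)&(Dd>0)).astype(np.uint8)
    k,L,st,c=cv2.connectedComponentsWithStats(m)
    for i in range(1,k):
        if st[i,4]<15: continue
        Q=S[L==i]; print(n,c[i]+lo,st[i],"zmax",Q[:,2].max().round(3),"mid",((Q.min(0)+Q.max(0))/2).round(4),"med",np.median(Q,0).round(4))
        T=Q[Q[:,2]>Q[:,2].max()-.012]; print("  top",T.mean(0).round(4))
# bright rim of the box in top
z=np.load("top0.npz"); P=cloud("top",z["D"]); S=P[130:280,110:300]
m=((S[...,2]>.085)&(S[...,2]<.115)).astype(np.uint8); print(m.sum())
m=cv2.morphologyEx(m,cv2.MORPH_OPEN,np.ones((2,2)))
ys,xs=np.nonzero(m); Q=S[ys,xs]
r=cv2.minAreaRect((Q[:,:2]*1000).astype(np.float32)); print(r,cv2.boxPoints(r))
h=(S[...,2]>.118)&(S[...,2]<.15); print("grip",h.sum(),np.median(S[h],0),cv2.minAreaRect((S[h][:,:2]*1000).astype(np.float32)) if h.sum() else 0)
I=z["I"]; cv2.imwrite("pics/c1.png",np.hstack([cv2.resize(I[140:275,120:300],None,fx=4,fy=4,interpolation=2)])[:,:,::-1])
E
```

```text
top [409.30120482 208.85542169] [ 47  13  16  13 166] zmax 0.091 mid [ 0.5942 -0.2931  0.0612] med [ 0.5938 -0.2876  0.0698]
  top [ 0.5945 -0.2906  0.0826]
top [379.23728814 239.1779661 ] [ 17  42  14  14 118] zmax 0.071 mid [ 0.5297 -0.2264  0.0506] med [ 0.5293 -0.2269  0.0576]
  top [ 0.5264 -0.2299  0.0665]
top [419.76821192 248.65562914] [ 58  52  14  14 151] zmax 0.059 mid [ 0.5087 -0.3166  0.0451] med [ 0.5095 -0.3144  0.0428]
  top [ 0.5087 -0.3169  0.0537]
scene [255.08920188 205.8685446 ] [ 54  11  14  20 213] zmax 0.072 mid [ 0.528  -0.2264  0.0509] med [ 0.5304 -0.2303  0.0514]
  top [ 0.5264 -0.231   0.0663]
scene [212.46022727 217.19886364] [ 11  24  15  16 176] zmax 0.06 mid [ 0.51   -0.3185  0.0451] med [ 0.513  -0.3199  0.0438]
  top [ 0.5092 -0.3185  0.055 ]
scene [239.61419753 234.0462963 ] [ 37  34  16  28 324] zmax 0.092 mid [ 0.5957 -0.2934  0.0614] med [ 0.6003 -0.2947  0.0599]
  top [ 0.5943 -0.2919  0.0849]
5888
((610.5729370117188, 105.23057556152344), (191.45301818847656, 432.0733337402344), 14.592998504638672) [[ 463.5039   290.17947]
 [ 572.36523 -127.95513]
 [ 757.64197  -79.71832]
 [ 648.78064  338.4163 ]]
grip 249 [0.56272314 0.24081805 0.12999327] ((563.3984985351562, 242.17770385742188), (59.69617462158203, 13.28854751586914), 17.401695251464844)
```

View pics/c1.png

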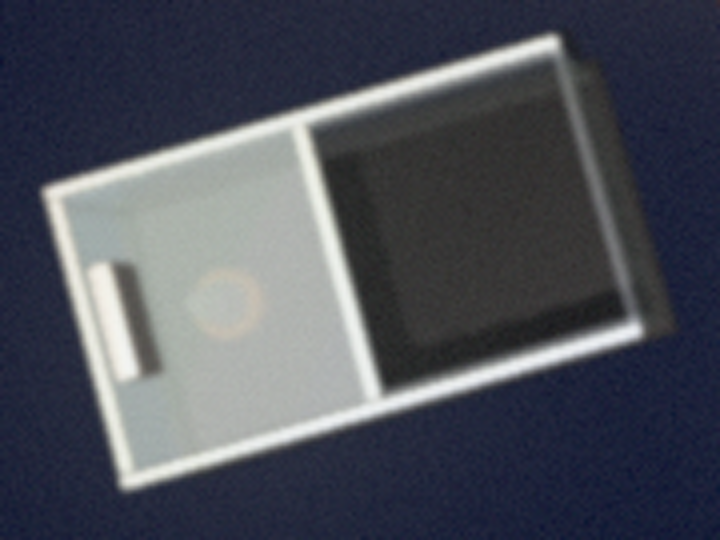

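The crop shows the rim corners at crop pixels (42,190), (125,488), (640,325) and (556,40). The door edge, or divider, runs from (300,125) to (373,395).

```bash
python3 - <<'E'
from h import *
px=lambda u,v:onplane("top",120+u/4-.4,140+v/4-.4,.1)[:2]
c=[px(*p) for p in((42,190),(125,488),(640,325),(556,40))]
print(np.round(c,4)); C=np.mean(c,0); yb=(c[0]+c[1]-c[2]-c[3]); yb/=np.linalg.norm(yb)
a=[np.linalg.norm(c[i]-c[(i+1)%4]) for i in range(4)]
xb=np.array([yb[1],-yb[0]]); print("C",C,"yaw",np.degrees(np.arctan2(xb[1],xb[0])),"sides",a)
for p in((300,125),(373,395)): q=px(*p)-C; print("divider",q@xb,q@yb)
g=np.array([.5630,.2415]); print("grip in box",(g-C)@xb,(g-C)@yb)
z=np.load("top0.npz"); S=cloud("top",z["D"])[130:280,110:300]
h=(S[...,2]>.126)&(S[...,2]<.15); print("grip top",cv2.minAreaRect((S[h][:,:2]*1000).astype(np.float32)))
for d in(.02,.03): 
  t=C-.07*yb; print("target",t)
E
```

```text
[[ 0.6302  0.2962]
 [ 0.4768  0.2465]
 [ 0.5648 -0.0182]
 [ 0.7116  0.0286]]
C [0.59584047 0.1382792 ] yaw 17.659022250739017 sides [np.float64(0.16123322083712247), np.float64(0.2789271624219298), np.float64(0.15406237843802556), np.float64(0.27976349488052904)]
divider 0.07363710312128117 0.000757625799179134
divider -0.07174268105844742 0.0025111770048893457
grip in box 1.9213559470647457e-05 0.10831911530670332
grip top ((563.4005737304688, 242.3717041015625), (59.35748291015625, 12.91957950592041), 17.401695251464844)
target [0.61707509 0.07157769]
target [0.61707509 0.07157769]
```

play_rows([
  [[26,-6,3],[0,0,-0.2],0],
  [[67,-17,7],[0,0,-0.6],0],
  [[113,-29,11],[0,0,-1],0],
  [[159,-40,16],[0,0,-1.4],0],
  [[205,-52,20],[0,0,-1.8],0],
  [[251,-64,25],[0,0,-2.2],0],
  [[297,-75,29],[0,0,-2.6],0],
  [[343,-87,34],[0,0,-3],0],
  [[389,-99,38],[0,0,-3.4],0],
  [[435,-110,43],[0,0,-3.8],0],
  [[471,-120,46],[0,0,-4.1],0],
  [[497,-126,48],[0,0,-4.3],0],
  [[512,-130,50],[0,0,-4.4],0],
  [[512,-130,50],[0,0,-4.4],0],
  [[512,-130,50],[0,0,-4.4],0],
])

```text
time: 1.6
ee_pos: [0.5939, -0.2921, 0.2]
tcp_rot: [-180.0, 0.0, 17.6]
wrist_force: [-0.5, -0.5, -0.1]
opening: 0.0854
grasp_force: 0.0
```

```bash
python3 - <<'E'
from h import *
o=telemetry.get_obs(); print(o["time"],o["ee_pos"],o["tcp_rot"])
I,D=camera("scene"); cv2.imwrite("pics/s1.png",cv2.resize(I[60:280,120:400],None,fx=2.5,fy=2.5)[:,:,::-1])
E
```

```text
1.6 [ 0.59391896 -0.29208167  0.20003997] [-1.79978348e+02  4.60775062e-02  1.76142774e+01]
```

View pics/s1.png

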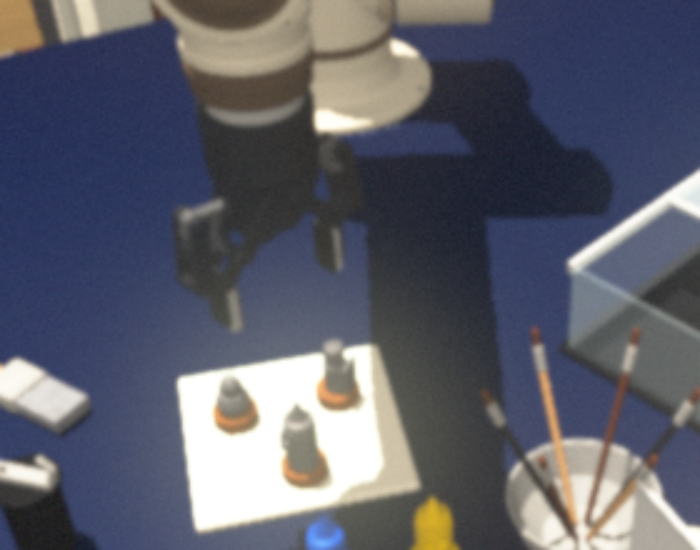

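The gripper hangs above the wizard, whose hat point is at about crop (298,408), with the fingers on either side. I'll descend and grip.

play_rows([
  [[0,0,15],[0,0,0],0],
  [[0,0,40],[0,0,0],0],
  [[0,0,70],[0,0,0],0],
  [[0,0,100],[0,0,0],0],
  [[0,0,120],[0,0,0],0],
  [[0,0,138],[0,0,0],0],
  [[0,0,148],[0,0,0],0],
  [[0,0,150],[0,0,0],0],
  [[0,0,150],[0,0,0],0.3],
  [[0,0,150],[0,0,0],0.5],
  [[0,0,150],[0,0,0],0.6],
  [[0,0,150],[0,0,0],0.7],
  [[0,0,150],[0,0,0],1],
  [[0,0,150],[0,0,0],1],
  [[0,0,150],[0,0,0],1],
  [[0,0,150],[0,0,0],1],
  [[0,0,150],[0,0,0],1],
], grip_force=25)

```text
time: 3.35
ee_pos: [0.5948, -0.2918, 0.051]
tcp_rot: [180.0, -0.0, 17.6]
wrist_force: [0.4, 0.8, 6.1]
opening: 0.0272
grasp_force: 25.2
```

play_rows([
  [[0,0,-5],[0,0,0],1],
  [[0,0,-20],[0,0,0],1],
  [[0,0,-45],[0,0,0],1],
  [[0,0,-75],[0,0,0],1],
  [[0,0,-110],[0,0,0],1],
  [[-2,-8,-140],[0,0,0],1],
  [[-2,-25,-165],[0,0,0],1],
  [[0,-50,-185],[0,0,0],1],
  [[5,-80,-197],[0,0,0],1],
  [[15,-115,-200],[0,0,0],1],
  [[27,-150,-200],[0,0,0],1],
  [[43,-185,-200],[0,0,0],1],
  [[62,-220,-200],[0,0,0],1],
  [[84,-255,-200],[0,0,0],1],
  [[103,-285,-200],[0,0,0],1],
  [[118,-310,-200],[0,0,0],1],
  [[127,-330,-200],[0,0,0],1],
  [[131,-340,-200],[0,0,0],1],
  [[131,-340,-200],[0,0,0],1],
  [[131,-340,-200],[0,0,0],1],
])

```text
time: 5.35
ee_pos: [0.6163, 0.0713, 0.2507]
tcp_rot: [180.0, -0.0, 17.6]
wrist_force: [-0.3, 0.7, -1.2]
opening: 0.027
grasp_force: 24.8
```

```bash
python3 - <<'E'
from h import *
o=telemetry.get_obs(); print(o["time"],o["ee_pos"],o["tcp_rot"],o["opening"],o["grasp_force"],o["wrist_force"])
I,D=camera("scene"); cv2.imwrite("pics/s2.png",cv2.resize(I[20:240,280:520],None,fx=2.6,fy=2.6)[:,:,::-1])
E
```

```text
5.35 [0.61628434 0.07130217 0.25067987] [ 1.79980414e+02 -4.91665247e-03  1.76163643e+01] 0.02701444962705696 24.81114149093628 [-0.29138304  0.74081084 -1.15954644]
```

View pics/s2.png

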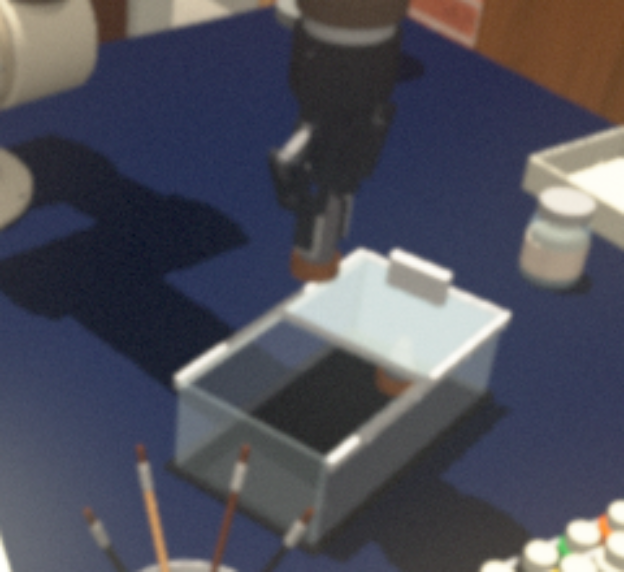

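The wizard hangs upright in the gripper, plinth at crop (315,265), above the open half. I'll lower him in.

play_rows([
  [[0,0,10],[0,0,0],1],
  [[0,0,30],[0,0,0],1],
  [[0,0,55],[0,0,0],1],
  [[0,0,80],[0,0,0],1],
  [[0,0,105],[0,0,0],1],
  [[0,0,128],[0,0,0],1],
  [[0,0,148],[0,0,0],1],
  [[0,0,164],[0,0,0],1],
  [[0,0,176],[0,0,0],1],
  [[0,0,184],[0,0,0],1],
  [[0,0,190],[0,0,0],1],
  [[0,0,194],[0,0,0],1],
  [[0,0,196],[0,0,0],1],
  [[0,0,198],[0,0,0],1],
  [[0,0,199],[0,0,0],1],
  [[0,0,199],[0,0,0],1],
  [[0,0,199],[0,0,0],1],
])

```text
time: 7.1
ee_pos: [0.6165, 0.072, 0.0515]
tcp_rot: [180.0, -0.0, 17.6]
wrist_force: [0.6, 0.4, 0.0]
opening: 0.0273
grasp_force: 24.8
```

Not in contact yet, so I'll creep down 1 mm at a time.

play_rows([
  [[0,0,0.5],[0,0,0],1],
  [[0,0,1],[0,0,0],1],
  [[0,0,1.5],[0,0,0],1],
  [[0,0,2],[0,0,0],1],
  [[0,0,2],[0,0,0],1],
  [[0,0,2],[0,0,0],1],
])

```text
time: 7.7
ee_pos: [0.6164, 0.072, 0.0493]
tcp_rot: [-180.0, 0.0, 17.6]
wrist_force: [0.1, -0.3, -1.0]
opening: 0.0272
grasp_force: 24.8
```

play_rows([
  [[0,0,0.5],[0,0,0],1],
  [[0,0,1],[0,0,0],1],
  [[0,0,1],[0,0,0],1],
])

```text
time: 8.0
ee_pos: [0.6165, 0.072, 0.0491]
tcp_rot: [180.0, -0.0, 17.6]
wrist_force: [-2.0, -0.2, 4.8]
opening: 0.0279
grasp_force: 25.5
```

Contact at about 5 N. I'll open slowly and retreat.

play_rows([
  [[0,0,0],[0,0,0],0.65],
  [[0,0,0],[0,0,0],0.6],
  [[0,0,0],[0,0,0],0.5],
  [[0,0,0],[0,0,0],0.4],
  [[0,0,0],[0,0,0],0.4],
  [[0,0,0],[0,0,0],0.4],
])

```text
time: 8.6
ee_pos: [0.6164, 0.0719, 0.0482]
tcp_rot: [-180.0, 0.0, 17.6]
wrist_force: [0.2, -0.0, -0.5]
opening: 0.0514
grasp_force: 0.0
```

play_rows([
  [[0,0,-5],[0,0,0],0.4],
  [[0,0,-15],[0,0,0],0.4],
  [[0,0,-35],[0,0,0],0.4],
  [[0,0,-60],[0,0,0],0.4],
  [[0,0,-90],[0,0,0],0.4],
  [[0,0,-120],[0,0,0],0.4],
  [[0,0,-145],[0,0,0],0.4],
  [[0,-10,-162],[0,0,0],0.4],
  [[0,-35,-165],[0,0,0],0.4],
  [[0,-70,-165],[0,0,0],0.4],
  [[1,-105,-165],[0,0,0],0.4],
  [[1,-138,-165],[0,0,0],0.4],
  [[1,-163,-165],[0,0,0],0.4],
  [[1,-178,-165],[0,0,0],0.4],
  [[1,-178,-165],[0,0,0],0.4],
  [[1,-178,-165],[0,0,0],0.4],
])

```text
time: 10.2
ee_pos: [0.5731, 0.2158, 0.2134]
tcp_rot: [-178.9, 0.0, 20.2]
wrist_force: [-0.4, -0.1, 1.2]
opening: 0.0512
grasp_force: 0.0
```

```bash
python3 - <<'E'
from h import *
o=telemetry.get_obs(); print(o["time"],o["ee_pos"])
I,D=camera("scene"); cv2.imwrite("pics/s3.png",cv2.resize(I[20:240,280:520],None,fx=2.6,fy=2.6)[:,:,::-1])
E
```

```text
10.2 [0.57314892 0.21575316 0.21338059]
```

View pics/s3.png

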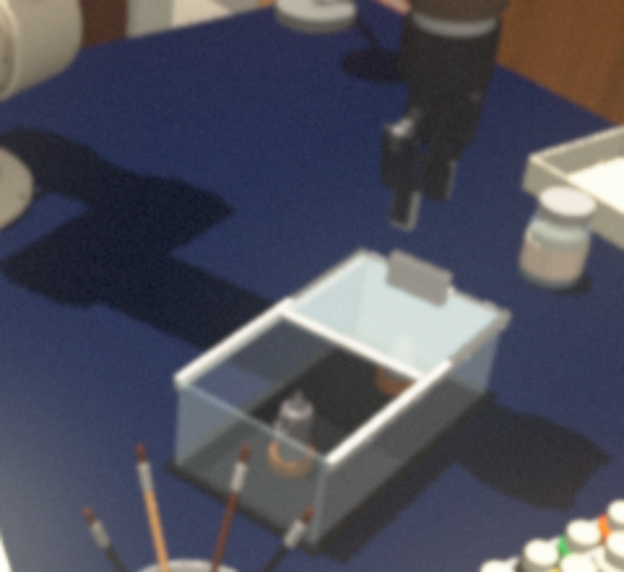

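The wizard stands upright in the box (hat at crop (296,398), plinth at (292,462)). The arm stopped short of the bar, so I'll check the joints.

```bash
python3 - <<'E'
from h import *
o=telemetry.get_obs(); print(o["time"],o["q"].round(1),o["qd"].round(1),o["tcp_rot"],o["wrist_force"])
E
```

```text
10.25 [ 20.1  13.1  15.2  92.1   1.1 179.9] [-0.2  0.  -0.2  0.   0.1  0.1] [-1.78871555e+02  2.75409813e-02  2.01766174e+01] [-0.20114889  0.58236918  0.21545749]
```

play_rows([
  [[0,0,0],[0,0,0],0.4],
  [[0,0,0],[0,0,0],0.4],
])

```text
time: 10.45
ee_pos: [0.573, 0.2158, 0.2133]
tcp_rot: [-178.9, 0.0, 20.2]
wrist_force: [0.9, 0.1, -0.1]
opening: 0.051
grasp_force: 0.0
```

```bash
python3 - <<'E'
from h import *
o=telemetry.get_obs(); print(o["time"],o["q"].round(1),o["qd"].round(1),o["tcp_rot"],o["wrist_force"])
E
```

```text
10.45 [ 20.1  13.1  15.1  92.1   1.1 179.9] [ 0.2 -0.  -0.1 -0.   0.2  0. ] [-1.78856816e+02  2.94926333e-02  2.01988646e+01] [ 0.87916843  0.06250112 -0.1179715 ]
```

The last joint is at its 180° limit. I'll make a half turn the other way, which gives the same grasp.

play_rows([
  [[0,0,0],[0,0,-8],0.4],
  [[0,0,0],[0,0,-16],0.4],
  [[0,0,0],[0,0,-24],0.4],
  [[0,0,0],[0,0,-32],0.4],
  [[0,0,0],[0,0,-40],0.4],
  [[0,0,0],[0,0,-48],0.4],
  [[0,0,0],[0,0,-56],0.4],
  [[0,0,0],[0,0,-64],0.4],
  [[0,0,0],[0,0,-72],0.4],
  [[0,0,0],[0,0,-80],0.4],
  [[0,0,0],[0,0,-88],0.4],
  [[0,0,0],[0,0,-90],0.4],
  [[0,0,0],[0,0,-90],0.4],
])

```text
time: 11.75
ee_pos: [0.5729, 0.2162, 0.2132]
tcp_rot: [-180.0, -1.1, 110.3]
wrist_force: [0.0, -0.6, -0.6]
opening: 0.0513
grasp_force: 0.0
```

play_rows([
  [[0,0,0],[0,0,-8],0.4],
  [[0,0,0],[0,0,-16],0.4],
  [[0,0,0],[0,0,-24],0.4],
  [[0,0,0],[0,0,-32],0.4],
  [[0,0,0],[0,0,-40],0.4],
  [[0,0,0],[0,0,-48],0.4],
  [[0,0,0],[0,0,-56],0.4],
  [[0,0,0],[0,0,-64],0.4],
  [[0,0,0],[0,0,-72],0.4],
  [[0,0,0],[0,0,-80],0.4],
  [[0,0,0],[0,0,-86],0.4],
  [[0,0,0],[0,0,-87.3],0.4],
  [[0,0,0],[0,0,-87.3],0.4],
])

```text
time: 13.05
ee_pos: [0.5729, 0.2163, 0.2133]
tcp_rot: [178.9, -0.1, -162.6]
wrist_force: [-0.2, -0.0, -0.0]
opening: 0.0509
grasp_force: 0.0
```

```bash
python3 - <<'E'
from h import *
from scipy.spatial.transform import Rotation as R
o=telemetry.get_obs(); A=R.from_euler("xyz",o["tcp_rot"],degrees=True); B=R.from_euler("xyz",[180,0,197.6],degrees=True)
print(o["ee_pos"],o["tcp_rot"],o["q"].round(1),"rot",(A.inv()*B).as_rotvec(degrees=True),"shift",1000*A.inv().apply(np.array([.5632,.2420,.215])-o["ee_pos"]))
E
```

```text
[0.5728917  0.21634001 0.21329225] [ 1.78855691e+02 -8.07129091e-02 -1.62608388e+02] [20.2 13.1 15.1 92.   1.1  2.8] rot [ 1.14445397 -0.07862918 -0.20918718] shift [ 1.58123993 27.41237778 -1.15830789]
```

play_rows([
  [[0.5,7,0],[0.4,0,0],0.4],
  [[1,18,-0.5],[0.8,0,-0.1],0.4],
  [[1.6,27.4,-1],[1.15,-0.1,-0.2],0.4],
  [[1.6,27.4,-1],[1.15,-0.1,-0.2],0.4],
  [[1.6,27.4,-1],[1.15,-0.1,-0.2],0.4],
])

```text
time: 13.55
ee_pos: [0.5628, 0.2427, 0.2149]
tcp_rot: [-180.0, 0.0, -162.2]
wrist_force: [0.1, -0.6, 1.1]
opening: 0.0513
grasp_force: 0.0
```

play_rows([
  [[0,0,10],[0,0,0],0.4],
  [[0,0,30],[0,0,0],0.4],
  [[0,0,52],[0,0,0],0.4],
  [[0,0,70],[0,0,0],0.4],
  [[0,0,82],[0,0,0],0.4],
  [[0,0,88],[0,0,0],0.4],
  [[0,0,88],[0,0,0],0.5],
  [[0,0,88],[0,0,0],0.65],
  [[0,0,88],[0,0,0],0.75],
  [[0,0,88],[0,0,0],0.82],
  [[0,0,88],[0,0,0],1],
  [[0,0,88],[0,0,0],1],
  [[0,0,88],[0,0,0],1],
], grip_force=20)

```text
time: 14.85
ee_pos: [0.5634, 0.2422, 0.1276]
tcp_rot: [180.0, 0.1, -162.2]
wrist_force: [-0.0, 0.7, 6.3]
opening: 0.0117
grasp_force: 25.3
```

Bar gripped (11.7 mm opening). Now I'll slide it shut.

play_rows([
  [[0,-3,0],[0,0,0],1],
  [[0,-9,0],[0,0,0],1],
  [[0,-18,0],[0,0,0],1],
  [[0,-28,0],[0,0,0],1],
  [[0,-38,0],[0,0,0],1],
  [[0,-48,0],[0,0,0],1],
  [[0,-58,0],[0,0,0],1],
  [[0,-68,0],[0,0,0],1],
  [[0,-78,0],[0,0,0],1],
  [[0,-88,0],[0,0,0],1],
  [[0,-98,0],[0,0,0],1],
  [[0,-107,0],[0,0,0],1],
  [[0,-115,0],[0,0,0],1],
  [[0,-122,0],[0,0,0],1],
  [[0,-127,0],[0,0,0],1],
  [[0,-131,0],[0,0,0],1],
  [[0,-133,0],[0,0,0],1],
  [[0,-134,0],[0,0,0],1],
  [[0,-134,0],[0,0,0],1],
])

```text
time: 16.75
ee_pos: [0.6036, 0.1143, 0.1275]
tcp_rot: [-180.0, 0.0, -162.3]
wrist_force: [-4.5, -1.4, 8.3]
opening: 0.0115
grasp_force: 25.6
```

play_rows([
  [[0,-1,0],[0,0,0],1],
  [[0,-2,0],[0,0,0],1],
  [[0,-3,0],[0,0,0],1],
  [[0,-3,0],[0,0,0],1],
])

```text
time: 17.15
ee_pos: [0.6044, 0.1115, 0.1276]
tcp_rot: [180.0, 0.0, -162.2]
wrist_force: [-5.4, -1.1, 8.8]
opening: 0.0115
grasp_force: 25.6
```

play_rows([
  [[0,-1,0],[0,0,0],1],
  [[0,-2,0],[0,0,0],1],
  [[0,-3,0],[0,0,0],1],
  [[0,-3,0],[0,0,0],1],
])

```text
time: 17.55
ee_pos: [0.6049, 0.11, 0.1276]
tcp_rot: [179.8, 0.0, -162.2]
wrist_force: [-7.2, 6.2, 7.8]
opening: 0.0116
grasp_force: 25.9
```

End stop felt. I'll release and retreat.

play_rows([
  [[0,-2,0],[0,0,0],0.8],
  [[0,-2,0],[0,0,0],0.65],
  [[0,-2,0],[0,0,0],0.5],
  [[0,-2,0],[0,0,0],0.4],
  [[0,-2,0],[0,0,0],0.4],
  [[0,0,-5],[0,0,0],0.4],
  [[0,0,-25],[0,0,0],0.4],
  [[0,0,-55],[0,0,0],0.4],
  [[0,0,-90],[0,0,0],0.4],
  [[0,20,-115],[0,0,0],0.4],
  [[0,50,-125],[0,0,0],0.4],
  [[10,90,-125],[0,0,0],0.4],
  [[40,130,-125],[0,0,0],0.4],
  [[80,150,-125],[0,0,0],0.4],
  [[120,150,-125],[0,0,0],0.4],
  [[150,150,-125],[0,0,0],0.4],
  [[160,150,-125],[0,0,0],0.4],
  [[160,150,-125],[0,0,0],0.4],
])

```text
time: 19.35
ee_pos: [0.4071, 0.2028, 0.2528]
tcp_rot: [180.0, 0.1, -162.2]
wrist_force: [0.9, -0.3, -0.5]
opening: 0.051
grasp_force: 0.0
```

```bash
python3 - <<'E'
from h import *
o=telemetry.get_obs(); print(o["time"],o["ee_pos"],o["wrist_force"])
I,D=camera("top"); S=cloud("top",D)[130:280,110:300]
h=(S[...,2]>.126)&(S[...,2]<.15); g=cv2.minAreaRect((S[h][:,:2]*1000).astype(np.float32)); print(h.sum(),g)
C=np.array([.5958,.1383]);a=np.radians(17.6);print("travel",(np.array(g[0])/1000-C)@[-np.sin(a),np.cos(a)]+.03)
I,D=camera("scene"); cv2.imwrite("pics/s4.png",cv2.resize(I[20:240,280:520],None,fx=2.6,fy=2.6)[:,:,::-1])
E
```

```text
19.35 [0.40705863 0.20277248 0.25282465] [ 0.86560592 -0.31761356 -0.50667615]
192 ((604.6395263671875, 110.98538970947266), (59.81740188598633, 13.044210433959961), 17.888269424438477)
travel 0.0012911617547359533
```

View pics/s4.png

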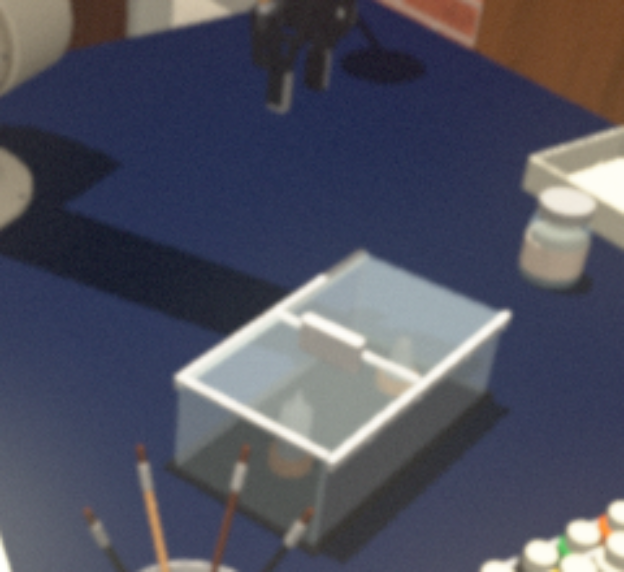

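The door is shut (its grip bar at crop (333,340), travel about 1 mm), and the wizard stands upright under it at (292,435), with the arm clear.

```bash
python3 -c "
from h import *
print(workorder.job_done())"
```

```text
the job is handed in; nothing more can be done
None
```

The wizard stands upright on the box floor, the door is shut to within about 1 mm by camera, and the job is handed in after about 19.5 s; the hand-in gave no verdict.

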